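# Lock the vise swivel with the long T-key

## Robot

A 7-joint arm with a two-finger parallel gripper is mounted at the origin on the work surface. World frame = base frame: x ahead of the robot, y to its left, z up, the work surface at z = 0. Lengths are in mm, angles in rad, forces in N, time in s.
With the tool pointing down it reaches from about 400 to 900 mm from the base axis. Payload 5.6 kg.
Tool frame: the origin (TCP) lies at the very end of the fingers, on their centre line; the grasp point (between the pads) lies 19 mm behind it; z points along the fingers, x is the direction in which the jaws open and shut, and the axes are right-handed (so a half turn about z gives the same grasp; the last joint's range is limited). The gripper opens to 92 mm and grips with 3 to 60 N. Pads are 20 mm wide; open, the fingers measure 128 mm over their backs; the gripper's body (75 mm by 189 mm) begins 69 mm behind the grasp point.
Start: joints at [1.141, 0.468, -0.012, 1.603, 0.006, 1.071, -0.056], TCP at [245.157, -602.002, 214.592] pointing down, gripper open.
Joint ranges: [-2.53, 2.53], [-0.31, 2.02], [-1.57, 1.55], [0.28, 2.44], [-1.29, 4.43], [0.15, 1.84], [-2.92, 2.92]. Speed limits (rad/s): [2.57, 2.57, 3.14, 3.14, 3.14, 3.14, 3.14].

## Interface

Orientations are given as a unit quaternion [w, x, y, z].
In Python, from plant import manip, cams, look_for, masks_of gives the robot as it stands. The module is installed in compiled form; this text tells all that it offers.
- The arm moves only by the tool apply_moves, never from a script. Its argument "plan" is a list of rows, each a list of 3 entries, a list of its own where there are three numbers: the shift along the tool's x, y, z in mm, then the turn, a rotation vector about the tool's x, y, z in degrees, then the opening, from 0 (shut) to 1 (fully open). A call has 1 to 10 rows; each row is the pose to reach, as a shift and turn from the pose commanded when the call began, along the tool's axes at that moment; what a row does not reach only later rows make up. A row lasts 1/10 s, in which the tool goes at most 50 mm and 8.59 degrees, less where a joint would pass 70% of its speed; a pose out of reach is approached as far as the arm can. A call with a gripper value outside its range is refused whole. The fingers move at their own pace and stop on an object; "force" is the grip in N (left out, the last holds). Time passes only in rows, so rows that repeat a pose let the fingers close. It gives the time, the measured TCP pose, the force and the opening at its end, in the units of the state.
- manip.get_state(): the state, without advancing time (a new reading comes with each control period).
- cams.grab_frame(name): name is "scene" or "top"; returns the picture (384x512x3 uint8, red, green, blue); there is no depth.
- cams.camera_model(name): a dict with "fx", "fy", "cx", "cy" (pixels), "k1" (the pictures are not rectified: a ray, as slopes to the right and down, at radius r is drawn at 1 + k1 r^2 times it, then the intrinsics apply), "rvec" (rotation vector, rad) and "tvec" (3), from world to camera coordinates, as OpenCV has them. Camera axes: x right, y down, z forward; pixel columns grow to the right and rows downward; lengths in mm; the calibration is good to about 2 mm. A picture is of the moment at which its call begins. camera_model takes no time and is no camera call.
- manip.hand_in(): hands the job in, once; it reports no verdict.
Trained networks look in the newest picture that a camera, given by its name, has taken for a name from the list of things; names that differ only in an ending like _2 or _b are one class to them, and where a whole thing is asked for, a point or a joint stands for the part that bears it (a point fixed in the world has none). Each returns a list of dicts, best first, with "score" (0 to 1); they miss things now and then, are a little off and sometimes report something else, mostly with a low value. They report only what shows in the picture. A call takes as long as a camera call.
- look_for(query, camera): "at" ([column, row] in pixels, amid what is visible of it).
- masks_of(query, camera): "mask" (384x512 bool, what is visible of it) and "at" ([column, row] in pixels, amid what is visible of it).
The state is a dict: "clock": time; "q": joint angles; "qvel": joint speeds; "tau": joint torques, N m; "position": TCP position; "tool_rot": TCP orientation; "ft_force": force on the tool from outside, world axes, zero at the start; "moment": the same for the moment, N m; "grip_width": finger opening in mm.
Only numpy, scipy, OpenCV 4.12 (cv2) and the standard library are available. Lean on these libraries where they do the work, as an engineer would, in place of code of your own. Each camera call takes 0.05 s, during which the arm holds its last target. There are 200 camera calls.

## Task

Lock the bench vise's swivel: take the steel T-key out of its wooden stand, lower it down the deep shaft of the lock housing in front of the vise, feel its socket down onto the hidden square stem, and turn it clockwise (seen from above) until the locking bolt has run fully home into the vise base. Work with a light hand, never forcing or wrenching the key in the lock, leave the things lying about where they are, and let go with the key standing seated on the stem.

Things in the scene. Friction and masses are not known exactly. Their poses are not given: they have to be found in the camera images.
- vise: Blue bench vise on a dark base plate (350 x 120 x 10 mm), fixed to the bench; on its robot side the grey square lock housing, 78 x 78 mm, top 125 mm above the bench. Origin: on the bench, on the vertical axis of the housing's shaft. x axis from housing to vise (jaws 130 to 255 mm along x, 150 mm high), z up.
- shaft_mouth (a point): Centre of the shaft's open top, 125 mm above the bench; axes as of the vise. The shaft is a square well 46 mm wide, sides parallel to x and y, walls 16 mm. More than 45 N of contact force in all between the key and the housing or stem (pressing, or about 0.4 N m of wrenching) damages the lock.
- stem_top (a point): Top of the hidden square stem on the shaft's axis, 50 mm above the bench (axes as of the vise; they do not turn with the stem): conical nose 6 mm high, 10 mm across at its tip, that centres the socket, then 18 mm square down to 18 mm. Sprung: pressed with 3 N it starts to sink, at 9 N it is 4 mm down and solid; the key pressed lightly on it and turned drops on when the flats line up.
- stem_foot (a point): Foot of the stem on the shaft's axis, 18 mm above the bench; axes as of the vise. The stem's flats start at an unknown angle within 0.5 rad either way of the housing's sides. Clockwise from above it first turns through its free play (0.1 N m) to 0.5 rad clockwise of the sides, then drives the bolt (about 0.14 N m) to a firm stop at 1.1 rad clockwise.
- key_bar (a point): Centre of the T-key's crossbar, the place to grip: a steel bar 110 mm long (x axis), 16 mm wide (y) and 16 mm high (z, up). The key weighs about 0.45 kg; its round shank, 14 mm thick, runs straight down from here.
- key_tip (a point): Centre of the key's lower end, 165 mm below the bar's centre, axes as of the bar. The end is a socket with flat sides parallel to the bar's x and y axes, about 29 mm across outside (35 mm over the corners); square opening 19.6 mm wide, 26 mm deep, so it has about 0.1 rad of slack on the stem. Fully seated, the tip is 20 to 24 mm above the bench; 34 mm is enough.
- stand: Dark wooden block, fixed to the bench, 81 x 81 mm and 60 mm high, with a 37 mm square hole in its top in which the key stands upright (a little loosely), its tip on the hole's floor 8 mm above the bench. Origin: under its centre, on the bench.
- bolt (a joint): Travel of the flat steel locking bolt (20 x 16 mm) that slides out of the foot of the housing along the vise's x axis into the notch of the vise base: 0 drawn back (at the start), 0.020 fully home, at the stem's clockwise stop. The stem drives it after its free play, 3.3 mm per 0.1 rad. Only the key is to move it.
- bolt_tip (a point): Front end of the locking bolt, 23 mm above the bench; 91 mm along the vise's x axis when drawn back.
- hammer: Hammer with a wooden handle, 260 mm, lying between the vise and the stand. Bystander, origin at its underside.
- wrench: Open wrench, 180 mm, lying on the right. Bystander, origin at its underside.
- screwdriver: Screwdriver with a wooden handle, 200 mm, lying on the left. Bystander, origin at its underside.
- screw_jar: Glass jar, 56 mm across, 75 mm high, behind the stand. Bystander, origin at its underside.
- grease_tin: Small metal tin, 60 mm across, 50 mm high, in front of the lock housing. Bystander, origin at its underside.

How it is judged:
By the outcome, as a careful person would: the job done as asked, in the order asked, and still so for the second after the job is handed in, with the robot touching nothing.
It also fails if it takes over 72 s, if anything falls off the work surface, if the arm or the gripper's body presses on something with over 40 N, if the wrist force passes 120 N, or if a joint passes its speed limit or range.

## Working session

There is one attempt and no reset: what is moved stays moved. The work goes in short steps, Python scripts to look and compute and a tool call to move; the robot and the scene stay as the last step left them, time stands still between calls to the robot, and variables do not carry over. Pictures are saved under pics/ and viewed, about 8 in all and at most 12, crops included, and the job is handed in when it is done.

Besides the shell and the picture viewer there is one more tool, called after "Emit:" by a JSON object that holds its "fn" and its "kwargs", one argument or row to a line. apply_moves: Moves the arm, as the interface text tells. Its arguments: {"type":"object","properties":{"plan":{"type":"array","items":{"type":"array"}},"force":{"type":"number"}},"required":["plan"]}

```bash
mkdir -p pics; cat > h.py <<'E'
import numpy as np, cv2
from plant import manip, cams, look_for, masks_of
from scipy.spatial.transform import Rotation as R
def cam(n):
    m=cams.camera_model(n); Rm=cv2.Rodrigues(np.array(m['rvec'],float))[0]; t=np.array(m['tvec'],float).ravel()
    return m,Rm,t
def proj(n,P):
    m,Rm,t=cam(n); c=np.atleast_2d(P)@Rm.T+t; s=c[:,:2]/c[:,2:]; s=s*(1+m['k1']*(s**2).sum(1,keepdims=True))
    return s*[m['fx'],m['fy']]+[m['cx'],m['cy']]
def ray(n,uv):
    m,Rm,t=cam(n); d=(np.array(uv,float)-[m['cx'],m['cy']])/[m['fx'],m['fy']]; s=d.copy()
    for _ in range(20): s=d/(1+m['k1']*(s@s))
    return -Rm.T@t, Rm.T@np.array([*s,1])
def onz(n,uv,z):
    o,d=ray(n,uv); return o+d*(z-o[2])/d[2]
def tri(a,b):
    (o1,d1),(o2,d2)=ray('scene',a),ray('top',b); k=np.linalg.lstsq(np.c_[d1,-d2],o2-o1,rcond=None)[0]
    p,q=o1+k[0]*d1,o2+k[1]*d2; return (p+q)/2,np.linalg.norm(p-q)
E
python3 - <<'E'
from h import *
ims=[cams.grab_frame(n) for n in('scene','top')]
for n,i in zip(('scene','top'),ims): cv2.imwrite(f'pics/{n}0.png',cv2.resize(i[:,:,::-1],(800,600)))
for n in('scene','top'):
    m,Rm,t=cam(n); print(n,(-Rm.T@t).round(),m['fx'])
    for q in('vise','key_bar','stand','bolt','hammer','screw_jar','grease_tin'):
        print(q,[(np.round(d['at']),round(d['score'],2)) for d in look_for(q,n)[:2]])
s=manip.get_state();print(s)
E
```

```text
scene [961. 485. 858.] 357.33660555608003
vise [(array([272., 254.]), 0.58)]
key_bar [(array([202., 133.]), 0.55)]
stand [(array([206., 166.]), 0.74)]
bolt [(array([180., 184.]), 0.65)]
hammer [(array([266., 200.]), 0.76)]
screw_jar [(array([181., 184.]), 0.98), (array([208., 166.]), 0.45)]
grease_tin [(array([349., 215.]), 0.77)]
top [ 351.  -16. 1293.] 392.94231402435463
vise [(array([197., 180.]), 0.57)]
key_bar [(array([326., 186.]), 0.78)]
stand [(array([315., 193.]), 0.59)]
bolt [(array([194., 197.]), 0.56), (array([304., 159.]), 0.43)]
hammer [(array([248., 222.]), 0.63), (array([323., 189.]), 0.31)]
screw_jar [(array([304., 158.]), 0.79)]
grease_tin [(array([185., 250.]), 0.67)]
{'clock': 0.8, 'q': array([ 1.1410045 ,  0.46746707, -0.01161447,  1.60268584,  0.00603612,
        1.07141928, -0.05629651]), 'qvel': array([ 0.00023073, -0.0013401 , -0.00121646, -0.00156164, -0.0006982 ,
       -0.00012984,  0.00067073]), 'tau': array([-2.70151133e-05, -5.20348513e+01, -1.18942306e-02, -2.44042289e+01,
       -5.65622945e-02,  1.12711356e-02,  1.40264649e-05]), 'position': array([ 245.15534994, -602.00829373,  214.61963867]), 'tool_rot': array([ 4.21979149e-05,  8.29814515e-01, -5.58039308e-01,  6.97042033e-06]), 'ft_force': array([-0.48480051,  0.41948052, -0.06056299]), 'moment': array([-0.00350062,  0.0074201 , -0.01152254]), 'grip_width': 91.79144744085202}
```

View pics/scene0.png

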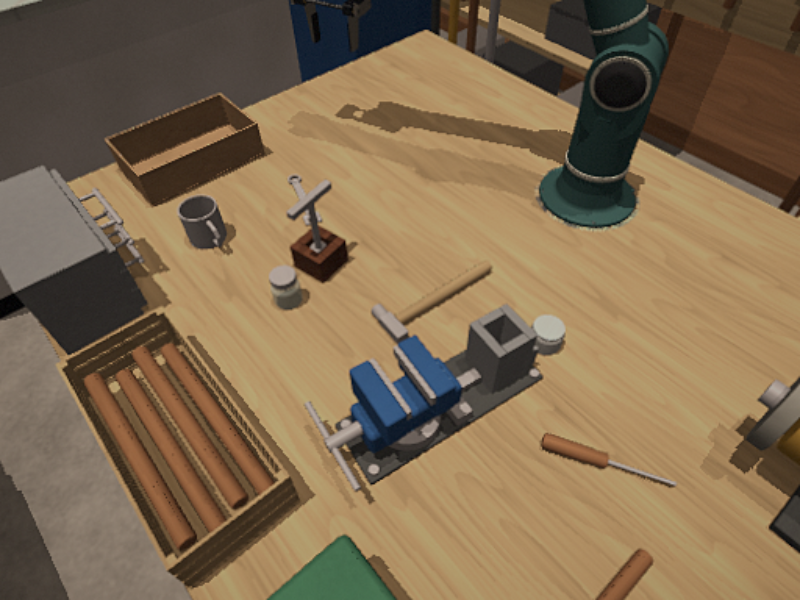

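View pics/top0.png

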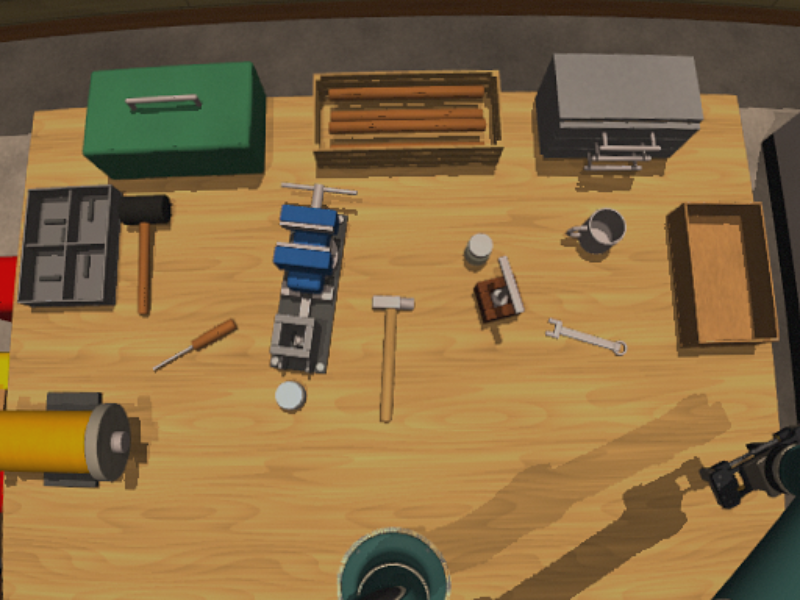

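The scene view shows the housing at about (503,345), the key bar at (309,200) and the stand at (320,253), in 800-px coordinates. The top view shows the housing mouth at (294,337), the bar from (505,260) to (519,312), the hammer between them and the tin in front of the housing. Next I zoom in for corners.

```bash
python3 - <<'E'
from h import *
T=[]
for n,(u,v) in (('scene',(278,178)),('scene',(158,110)),('top',(150,182)),('top',(280,150))):
    i=cams.grab_frame(n)[v:v+60,u:u+80,::-1]
    t=cv2.resize(i,(400,300),interpolation=cv2.INTER_CUBIC)
    for k in range(0,80,10): cv2.putText(t,str(u+k),(k*5,9),0,.33,(0,0,255),1); cv2.line(t,(k*5,0),(k*5,299),(0,0,255) ,1) if k%20==0 else 0
    for k in range(0,60,10): cv2.putText(t,str(v+k),(0,k*5+4),0,.33,(0,255,255),1); cv2.line(t,(0,k*5),(399,k*5),(0,255,255),1) if k%20==0 else 0
    T.append(t)
cv2.imwrite('pics/mos.png',np.vstack([np.hstack(T[:2]),np.hstack(T[2:])]))
E
```

```text
(no output)
```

View pics/mos.png

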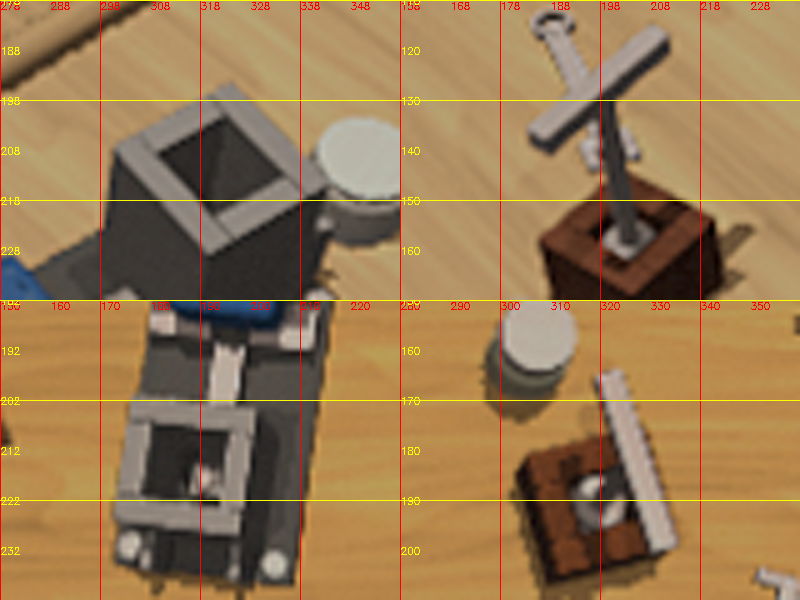

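The mosaic gives housing top corners, scene (301,207.6), (324.4,195), (343,215.6), (320,229) and top (176.6,202.4), (201,203.2), (198.2,229), (172.6,227). The bar top centre is at scene (198,127) and top (327.4,182). I'll fit poses to these.

```bash
python3 - <<'E'
from h import *
from scipy.optimize import least_squares
def rect(p,l,w,z):
    c,s=np.cos(p[2]),np.sin(p[2]); q=np.array([[1,1],[1,-1],[-1,-1],[-1,1]])*[l/2,w/2]
    return np.c_[q@np.array([[c,s],[-s,c]])+p[:2],np.full(4,z)]
# corners order: (+x+y)=farther vise side left(top view TL), (+,-)=TR, (-,-)=BR, (-,+)=BL
top=np.array([[176.6,202.4],[201,203.2],[198.2,229],[172.6,227]])
for a in top: print('top',onz('top',a,125).round(1))
sc=np.array([[301,207.6],[324.4,195],[343,215.6],[320,229]])
for a in sc: print('scene',onz('scene',a,125).round(1))
st=np.array([[320,229],[301,207.6],[324.4,195],[343,215.6]])
f=lambda p:np.r_[(proj('top',rect(p,78,78,125))-top).ravel(),(proj('scene',rect(p,78,78,125))-st).ravel()]
r=least_squares(f,[560,190,0]);print('housing',r.x,abs(r.fun).max(),r.fun.round(1))
for nm,s,t in (('barc',(198,127),(327.4,182)),('barL-far',(184.7+.3,137.5),(322,164.5)),('barR-near',(210.5,116.5),(333,199.8)),('shankfoot',(203.5,158),(320,190))):
    p,e=tri(s,t);print(nm,p.round(1),round(e,1))
print('far181',onz('top',(322,164.5),181),onz('scene',(185,137.5),181)); print('near181',onz('top',(333,199.8),181),onz('scene',(210.5,116.5),181))
for n,c in(('scene',[(186,158),(221.6,153.4),(204.4,169)]),('top',[(303,182.4),(320,176.4)])):
    for a in c: print('stand',n,onz(n,a,60).round(1))
s=manip.get_state();print(R.from_quat(np.roll(s['tool_rot'],-1)).as_matrix().round(3))
for q in ('hammer','grease_tin','screw_jar'):
    for n in('scene','top'):
        cams.grab_frame(n)
        for d in masks_of(q,n)[:1]:
            v,u=np.nonzero(d['mask']); print(q,n,d['score'],u.min(),u.max(),v.min(),v.max(), onz(n,d['at'],30).round())
E
```

```text
top [535.8 214.7 125. ]
top [531.8 140.5 125. ]
top [454. 149. 125.]
top [461.5 226.2 125. ]
scene [533.3 143.  125. ]
scene [458.8 154.3 125. ]
scene [472.8 228.7 125. ]
scene [544.5 218.3 125. ]
housing [ 4.98973709e+02  1.84164940e+02 -1.30874078e-01] 2.2260600651798086 [-1.  -2.2  0.  -0.3 -0.5 -0.4 -0.6 -1.3  0.3 -0.5 -0.5 -0.8 -0.1 -1.5
  1.7 -1.8]
barc [ 579.  -235.1  173.4] 1.3
barL-far [ 632.  -222.2  173.5] 1.8
barR-near [ 525.4 -247.9  175.2] 0.3
shankfoot [ 579.5 -234.9   45.6] 2.3
far181 [ 629.42972051 -220.22689137  181.        ] [ 636.11885047 -215.26975696  181.        ]
near181 [ 524.40188397 -246.57067729  181.        ] [ 529.18497032 -241.83276708  181.        ]
stand scene [ 627.9 -259.3   60. ]
stand scene [ 532.4 -201.7   60. ]
stand scene [ 611.8 -183.    60. ]
stand top [ 602.  -178.1   60. ]
stand top [ 620.5 -233.9   60. ]
[[ 0.377 -0.926 -0.   ]
 [-0.926 -0.377 -0.   ]
 [ 0.     0.    -1.   ]]
hammer scene 0.73 237 314 167 219 [511.   9.  30.]
hammer top 0.71 238 264 189 268 [483.  -0.  30.]
grease_tin scene 0.86 340 361 202 227 [388. 201.  30.]
grease_tin top 0.54 176 195 243 261 [399. 206.  30.]
screw_jar scene 0.83 172 192 170 198 [ 689. -201.   30.]
screw_jar top 0.69 297 315 150 169 [ 681. -187.   30.]
```

Emit:
{"fn": "apply_moves", "kwargs": {
  "plan": [
    [[-20, -40, -15], [0, 0, 1], 1],
    [[-50, -100, -15], [0, 0, 3], 1],
    [[-72, -150, -15], [0, 0, 5], 1],
    [[-94, -195, -15], [0, 0, 6], 1],
    [[-116, -240, -15], [0, 0, 8.65], 1],
    [[-138, -285, -15], [0, 0, 8.65], 1],
    [[-160, -330, -15], [0, 0, 8.65], 1],
    [[-180, -375, -15], [0, 0, 8.65], 1],
    [[-200, -415, -15], [0, 0, 8.65], 1],
    [[-217, -449, -15], [0, 0, 8.65], 1]
  ],
  "force": 20
}}

```text
clock: 2.6
position: [577.7, -233.2, 229.8]
tool_rot: [0.0, 0.785, -0.619, 0.0]
ft_force: [0.6, -1.2, -0.0]
grip_width: 92.0
```

Emit:
{"fn": "apply_moves", "kwargs": {
  "plan": [
    [[0, 0, 0], [0, 0, 0], 1],
    [[0, 0, 0], [0, 0, 0], 1],
    [[0, 0, 0], [0, 0, 0], 1]
  ]
}}

```text
clock: 2.9
position: [575.6, -236.2, 229.4]
tool_rot: [0.001, 0.785, -0.62, -0.0]
ft_force: [-0.6, -0.5, 0.0]
grip_width: 91.7
```

```bash
python3 - <<'E'
from h import *
s=manip.get_state();Rm=R.from_quat(np.roll(s['tool_rot'],-1)).as_matrix()
print(s['clock'],s['position'],Rm.round(3),np.round(s['q'],2),s['ft_force'],s['moment'])
p=s['position']; print(proj('scene',p),proj('top',p))
T=[]
for n,(u,v) in (('scene',(158,90)),('top',(280,140))):
    i=cams.grab_frame(n)[v:v+80,u:u+80,::-1]
    t=cv2.resize(i,(400,400),interpolation=cv2.INTER_CUBIC)
    T.append(t)
cv2.imwrite('pics/g.png',np.hstack(T))
E
```

```text
2.9 [ 575.60486042 -236.2080141   229.43469846] [[ 0.232 -0.973 -0.001]
 [-0.973 -0.232 -0.001]
 [ 0.001  0.001 -1.   ]] [ 0.45  0.42 -0.15  1.65  0.07  1.08 -1.06] [-0.60248826 -0.54735027  0.02908661] [-0.01520904  0.02070683 -0.02460165]
[[196.14140993 110.85146316]] [[331.69696143 178.91012084]]
```

View pics/g.png

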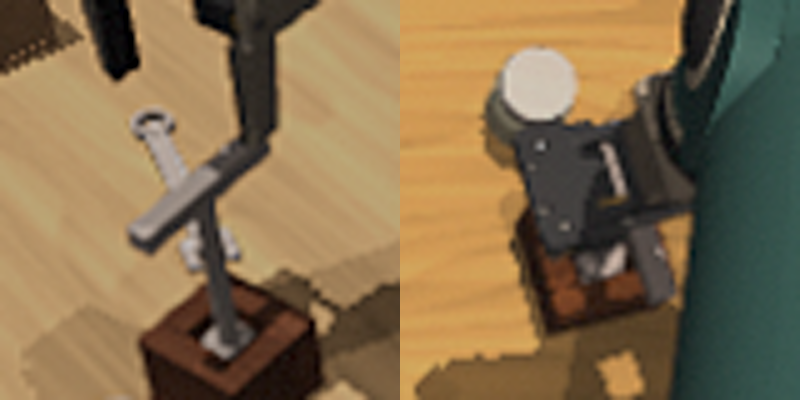

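The fingers straddle the bar: tips at crop (122,75) and (255,140), midpoint within 1 px of the projected TCP. I'll descend.

Emit:
{"fn": "apply_moves", "kwargs": {
  "plan": [
    [[0, 0, 15], [0, 0, 0], 1],
    [[0, 0, 35], [0, 0, 0], 1],
    [[0, 0, 55], [0, 0, 0], 1],
    [[0, 0, 70], [0, 0, 0], 1],
    [[0, 0, 76], [0, 0, 0], 1],
    [[0, 0, 76], [0, 0, 0], 1],
    [[0, 0, 76], [0, 0, 0], 1]
  ]
}}

```text
clock: 3.7
position: [576.9, -234.9, 154.1]
tool_rot: [-0.0, 0.785, -0.619, 0.0]
ft_force: [0.1, 0.1, -0.2]
grip_width: 91.7
```

```bash
python3 - <<'E'
from h import *
s=manip.get_state()
print(s['clock'],s['position'],s['tool_rot'],s['ft_force'])
T=[]
for n,(u,v) in (('scene',(158,90)),('top',(280,140))):
    i=cams.grab_frame(n)[v:v+80,u:u+80,::-1]
    T.append(cv2.resize(i,(400,400),interpolation=cv2.INTER_CUBIC))
cv2.imwrite('pics/g2.png',np.hstack(T))
E
```

```text
3.7 [ 576.89886525 -234.91533382  154.06350595] [-1.47810618e-04  7.85304126e-01 -6.19110024e-01  4.31784476e-04] [ 0.14447668  0.08251792 -0.21003926]
```

View pics/g2.png

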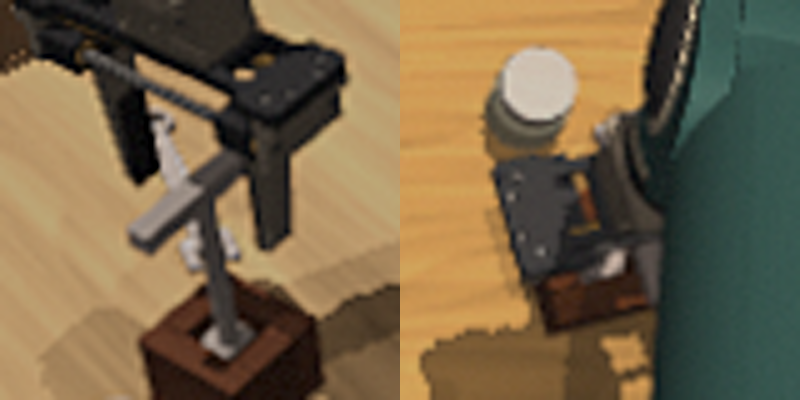

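The bar sits between the fingers, and the shank is visible midway between the tips. I'll shift slightly and close.

Emit:
{"fn": "apply_moves", "kwargs": {
  "plan": [
    [[-3, -4, 0], [0, 0, 0], 1],
    [[-3, -4, 0], [0, 0, 0], 0.6],
    [[-3, -4, 0], [0, 0, 0], 0.4],
    [[-3, -4, 0], [0, 0, 0], 0.3],
    [[-3, -4, 0], [0, 0, 0], 0.2],
    [[-3, -4, 0], [0, 0, 0], 0.1],
    [[-3, -4, 0], [0, 0, 0], 0],
    [[-3, -4, 0], [0, 0, 0], 0],
    [[-3, -4, 0], [0, 0, 0], 0],
    [[-3, -4, 0], [0, 0, 0], 0]
  ],
  "force": 20
}}

```text
clock: 4.8
position: [579.7, -230.8, 153.6]
tool_rot: [0.0, 0.785, -0.619, -0.0]
ft_force: [0.6, -0.9, 0.2]
grip_width: 21.9
```

Emit:
{"fn": "apply_moves", "kwargs": {
  "plan": [
    [[0, 0, 0], [0, 0, 0], 0],
    [[0, 0, 0], [0, 0, 0], 0],
    [[0, 0, 0], [0, 0, 0], 0],
    [[0, 0, 0], [0, 0, 0], 0]
  ],
  "force": 40
}}

```text
clock: 5.2
position: [579.7, -231.1, 153.6]
tool_rot: [0.0, 0.785, -0.619, 0.0]
ft_force: [-0.4, -1.7, -0.1]
grip_width: 16.0
```

```bash
python3 - <<'E'
from h import *
s=manip.get_state()
for k in('clock','position','tool_rot','ft_force','moment','grip_width','q'): print(k,np.round(s[k],4))
E
```

```text
clock 5.2
position [ 579.6743 -231.1295  153.593 ]
tool_rot [ 1.000e-04  7.853e-01 -6.191e-01  1.000e-04]
ft_force [-0.4469 -1.6516 -0.1221]
moment [-0.2947 -0.0124 -0.0756]
grip_width 16.0108
q [ 0.4382  0.4969 -0.1507  1.7146  0.0893  0.9366 -1.0827]
```

Emit:
{"fn": "apply_moves", "kwargs": {
  "plan": [
    [[0, 0, -5], [0, 0, 0], 0],
    [[0, 0, -12], [0, 0, 0], 0],
    [[0, 0, -24], [0, 0, 0], 0],
    [[0, 0, -40], [0, 0, 0], 0],
    [[0, 0, -60], [0, 0, 0], 0],
    [[0, 0, -80], [0, 0, 0], 0],
    [[0, 0, -105], [0, 0, 0], 0],
    [[0, 0, -130], [0, 0, 0], 0],
    [[0, 0, -150], [0, 0, 0], 0],
    [[0, 0, -150], [0, 0, 0], 0]
  ],
  "force": 40
}}

```text
clock: 6.2
position: [581.4, -230.9, 307.7]
tool_rot: [-0.001, 0.785, -0.619, 0.003]
ft_force: [-0.2, 0.7, -4.7]
grip_width: 15.8
```

```bash
python3 - <<'E'
from h import *
s=manip.get_state()
for k in('clock','position','tool_rot','ft_force','moment','grip_width','q'): print(k,np.round(s[k],4))
p=s['position'];g=p+[0,0,19]
for n in('scene','top'): print(n,proj(n,[g,g-[0,0,165]]).round(1))
T=[]
for n,(u,v) in (('scene',(150,40)),('top',(280,120))):
    i=cams.grab_frame(n)[v:v+120,u:u+80,::-1]
    T.append(cv2.resize(i,(400,600),interpolation=cv2.INTER_CUBIC))
cv2.imwrite('pics/l.png',np.hstack(T))
E
```

```text
clock 6.2
position [ 581.3502 -230.8944  307.7056]
tool_rot [-0.0012  0.7854 -0.6189  0.0032]
ft_force [-0.1616  0.6828 -4.7331]
moment [-0.006  -0.0029 -0.002 ]
grip_width 15.7617
q [ 0.4452  0.3564 -0.1595  1.5558  0.0589  1.2273 -1.0586]
scene [[189.9  82.2]
 [199.  131.2]]
top [[336.9 168.6]
 [325.4 181.9]]
```

View pics/l.png

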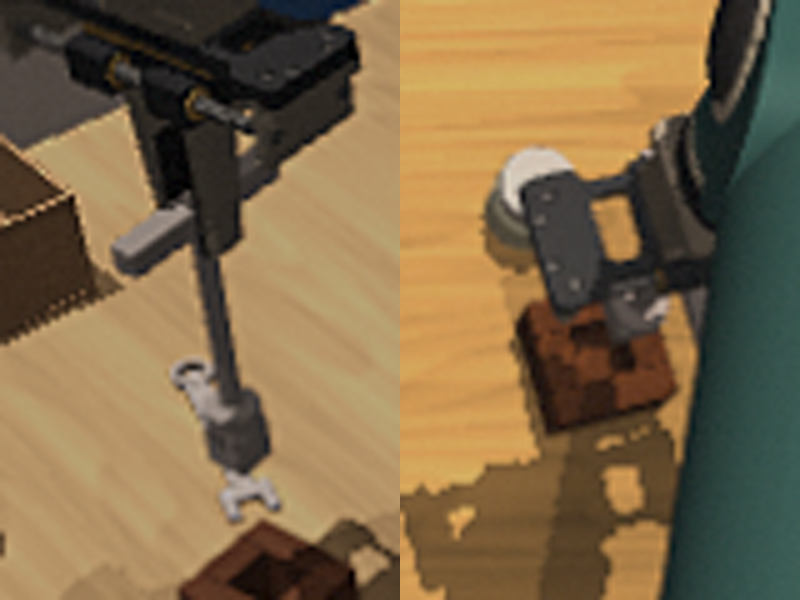

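The key hangs vertically and is held at its middle, with the tip at crop (240,458), within 1 px of the prediction. I'll carry it over the housing.

Emit:
{"fn": "apply_moves", "kwargs": {
  "plan": [
    [[-10, 0, 0], [0, 0, -2], 0],
    [[-30, -1, 0], [0, 0, -6], 0],
    [[-60, -2, 0], [0, 0, -12], 0],
    [[-90, -3, 0], [0, 0, -18], 0],
    [[-120, -4, 0], [0, 0, -24], 0],
    [[-150, -6, 0], [0, 0, -30], 0],
    [[-180, -7, 0], [0, 0, -36], 0],
    [[-210, -8, 0], [0, 0, -41], 0],
    [[-240, -9, 0], [0, 0, -46], 0],
    [[-270, -10, 0], [0, 0, -51], 0]
  ]
}}

```text
clock: 7.3
position: [524.7, 35.9, 302.3]
tool_rot: [0.0, 0.976, -0.218, -0.001]
ft_force: [0.7, 0.1, -5.8]
grip_width: 15.6
```

```bash
cat > go.py <<'E'
from h import *
import sys
def st(): 
    s=manip.get_state();Rm=R.from_quat(np.roll(s['tool_rot'],-1)).as_matrix()
    print('t',round(s['clock'],2),'pos',s['position'].round(2),'phi',round(np.arctan2(Rm[1,0],Rm[0,0]),3),'zax',Rm[:,2].round(4),'F',s['ft_force'].round(2),'M',s['moment'].round(3),'w',round(s['grip_width'],2),'q7',round(s['q'][6],2))
    return s,Rm
def go(x,y,z,phi):
    s,Rm=st(); d=np.array([x,y,z])-s['position']
    Rt=R.from_euler('z',phi).as_matrix()@np.diag([1,-1,-1])
    print('shift',(Rm.T@d).round(2),'turn',np.degrees(R.from_matrix(Rm.T@Rt).as_rotvec()).round(2))
if __name__=='__main__':
    if len(sys.argv)>1: go(*map(float,sys.argv[1:]))
    else: st()
E
python3 go.py 499.5 184.5 304 -0.13
```

```text
t 7.3 pos [524.68  35.87 302.31] phi -0.439 zax [-0.0026  0.     -1.    ] F [ 0.74  0.09 -5.81] M [-0.042 -0.149 -0.005] w 15.6 q7 -0.66
shift [ -85.98 -123.83   -1.62] turn [  0.04   0.14 -17.71]
```

Emit:
{"fn": "apply_moves", "kwargs": {
  "plan": [
    [[-16, -24, 0], [0, 0, -4], 0],
    [[-33, -48, 0], [0, 0, -8], 0],
    [[-50, -72, 0], [0, 0, -12], 0],
    [[-65, -94, 0], [0, 0, -15], 0],
    [[-78, -112, 0], [0, 0, -17.5], 0],
    [[-86, -124, 0], [0, 0, -17.5], 0],
    [[-86, -124, 0], [0, 0, -17.5], 0],
    [[-86, -124, 0], [0, 0, -17.5], 0],
    [[-86, -124, 0], [0, 0, -17.5], 0]
  ]
}}

```text
clock: 8.2
position: [502.3, 181.5, 303.1]
tool_rot: [0.001, 0.998, -0.07, -0.0]
ft_force: [-1.0, 0.0, -5.2]
grip_width: 15.6
```

```bash
python3 - <<'E'
from go import *
s,Rm=st(); go(499.5,184.5,290,-0.13)
p=s['position'];tip=p-[0,0,146]
for n in('scene','top'): print(n,proj(n,[tip]).round(1))
T=[]
for n,(u,v) in (('scene',(280,140)),('top',(140,140))):
    i=cams.grab_frame(n)[v:v+100,u:u+80,::-1]
    T.append(cv2.resize(i,(400,500),interpolation=cv2.INTER_CUBIC))
cv2.imwrite('pics/m.png',np.hstack(T))
E
```

```text
t 8.2 pos [502.27 181.55 303.14] phi -0.141 zax [-6.0e-04 -1.1e-03 -1.0e+00] F [-1.03  0.04 -5.23] M [-0.111 -0.085 -0.031] w 15.56 q7 -0.68
t 8.2 pos [502.27 181.55 303.14] phi -0.141 zax [-6.0e-04 -1.1e-03 -1.0e+00] F [-1.03  0.04 -5.23] M [-0.111 -0.085 -0.031] w 15.56 q7 -0.68
shift [-3.15 -2.55 13.14] turn [ 0.07  0.03 -0.63]
scene [[322.3 202.6]]
top [[185.6 211.8]]
```

View pics/m.png

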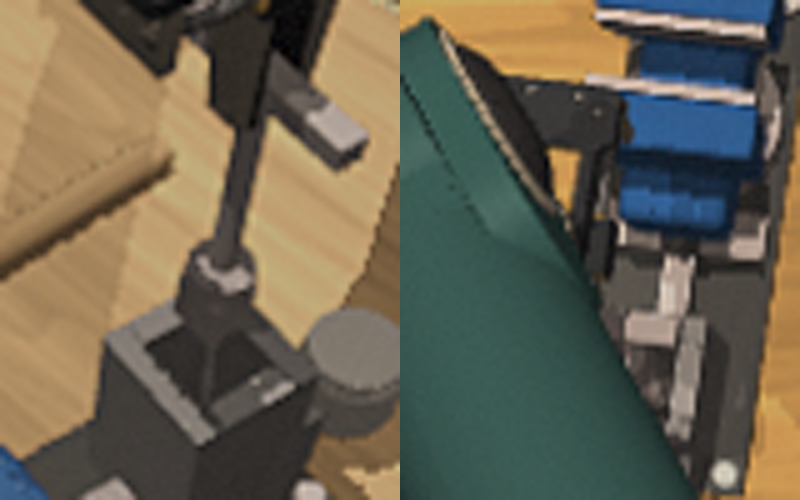

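The socket hangs directly over the mouth. Crop tip is at about (208,312) against a predicted (211,313), and the outer mouth centre is at (210,358). I'll go down in steps, watching the force.

Emit:
{"fn": "apply_moves", "kwargs": {
  "plan": [
    [[-1, -2, 8], [0, 0, -0.6], 0],
    [[-2, -4, 16], [0, 0, -0.6], 0],
    [[-2, -4, 24], [0, 0, -0.6], 0],
    [[-2, -4, 27], [0, 0, -0.6], 0],
    [[-2, -4, 27], [0, 0, -0.6], 0],
    [[-2, -4, 27], [0, 0, -0.6], 0]
  ]
}}

```text
clock: 8.9
position: [500.8, 187.3, 276.6]
tool_rot: [-0.0, 0.998, -0.064, 0.0]
ft_force: [0.9, 1.0, -4.8]
grip_width: 15.9
```

```bash
python3 - <<'E'
from go import *
go(500.5,185.5,260,-0.13)
print(onz('scene',(321.65,211.4),125),onz('top',(186.7,215),125))
E
```

```text
t 8.9 pos [500.8  187.3  276.61] phi -0.129 zax [ 1.e-04  1.e-04 -1.e+00] F [ 0.88  1.05 -4.78] M [-0.023 -0.134 -0.01 ] w 15.87 q7 -0.69
shift [-0.07  1.83 16.61] turn [-0.01 -0.01  0.06]
[502.91345945 185.31735917 125.        ] [496.84204481 183.69420876 125.        ]
```

Emit:
{"fn": "apply_moves", "kwargs": {
  "plan": [
    [[0, 1, 3], [0, 0, 0], 0],
    [[0, 2, 7], [0, 0, 0], 0],
    [[0, 2.5, 11], [0, 0, 0], 0],
    [[0, 2.5, 15], [0, 0, 0], 0],
    [[0, 2.5, 19], [0, 0, 0], 0],
    [[0, 2.5, 23], [0, 0, 0], 0],
    [[0, 2.5, 25], [0, 0, 0], 0]
  ]
}}

```text
clock: 9.6
position: [500.1, 184.7, 251.0]
tool_rot: [0.0, 0.998, -0.064, -0.0]
ft_force: [-0.8, 0.7, -4.2]
grip_width: 15.5
```

```bash
python3 go.py 500 184.5 222 -0.13
```

```text
t 9.6 pos [500.13 184.66 250.98] phi -0.129 zax [-7.e-04 -2.e-04 -1.e+00] F [-0.77  0.71 -4.2 ] M [-0.058 -0.056 -0.029] w 15.54 q7 -0.7
shift [-0.09  0.17 28.98] turn [0.02 0.04 0.06]
```

Emit:
{"fn": "apply_moves", "kwargs": {
  "plan": [
    [[0, 0, 5], [0, 0, 0], 0],
    [[0, 0, 10], [0, 0, 0], 0],
    [[0, 0, 15], [0, 0, 0], 0],
    [[0, 0, 20], [0, 0, 0], 0],
    [[0, 0, 25], [0, 0, 0], 0],
    [[0, 0, 30], [0, 0, 0], 0],
    [[0, 0, 35], [0, 0, 0], 0],
    [[0, 0, 38], [0, 0, 0], 0],
    [[0, 0, 40], [0, 0, 0], 0]
  ]
}}

```text
clock: 10.5
position: [500.3, 184.7, 211.2]
tool_rot: [0.0, 0.998, -0.064, -0.0]
ft_force: [-0.3, 0.2, -4.6]
grip_width: 15.2
```

```bash
python3 go.py 500 184.5 196 -0.13
```

```text
t 10.5 pos [500.28 184.69 211.2 ] phi -0.129 zax [-3.e-04 -1.e-04 -1.e+00] F [-0.25  0.22 -4.58] M [-0.036 -0.018 -0.03 ] w 15.23 q7 -0.73
shift [-0.24  0.23 15.2 ] turn [0.01 0.02 0.06]
```

Emit:
{"fn": "apply_moves", "kwargs": {
  "plan": [
    [[0, 0, 2], [0, 0, 0], 0],
    [[0, 0, 4], [0, 0, 0], 0],
    [[0, 0, 6], [0, 0, 0], 0],
    [[0, 0, 8], [0, 0, 0], 0],
    [[0, 0, 10], [0, 0, 0], 0],
    [[0, 0, 12], [0, 0, 0], 0],
    [[0, 0, 14], [0, 0, 0], 0],
    [[0, 0, 15], [0, 0, 0], 0],
    [[0, 0, 16], [0, 0, 0], 0],
    [[0, 0, 16], [0, 0, 0], 0]
  ]
}}

```text
clock: 11.5
position: [500.3, 184.7, 195.4]
tool_rot: [0.0, 0.998, -0.064, -0.0]
ft_force: [-0.7, 0.1, -5.5]
grip_width: 15.9
```

```bash
python3 go.py 500 184.5 192 -0.13
```

```text
t 11.5 pos [500.28 184.72 195.45] phi -0.129 zax [-2.e-04 -1.e-04 -1.e+00] F [-0.68  0.1  -5.47] M [-0.024 -0.049 -0.017] w 15.9 q7 -0.74
shift [-0.25  0.25  3.45] turn [0.01 0.01 0.06]
```

Emit:
{"fn": "apply_moves", "kwargs": {
  "plan": [
    [[0, 0, 1], [0, 0, 0], 0],
    [[0, 0, 2], [0, 0, 0], 0],
    [[0, 0, 3], [0, 0, 0], 0],
    [[0, 0, 3.5], [0, 0, 0], 0],
    [[0, 0, 3.5], [0, 0, 0], 0],
    [[0, 0, 3.5], [0, 0, 0], 0]
  ]
}}

```text
clock: 12.1
position: [500.4, 184.7, 192.1]
tool_rot: [0.0, 0.998, -0.064, -0.0]
ft_force: [-0.4, 0.9, -4.8]
grip_width: 15.7
```

```bash
python3 go.py 500 184.5 190 -0.13
```

```text
t 12.1 pos [500.36 184.74 192.05] phi -0.129 zax [-0. -0. -1.] F [-0.4   0.88 -4.76] M [-0.071 -0.057  0.065] w 15.74 q7 -0.74
shift [-0.33  0.28  2.05] turn [0.   0.   0.05]
```

Emit:
{"fn": "apply_moves", "kwargs": {
  "plan": [
    [[0, 0, 1], [0, 0, 0], 0],
    [[0, 0, 2], [0, 0, 0], 0],
    [[0, 0, 3], [0, 0, 0], 0],
    [[0, 0, 3], [0, 0, 0], 0],
    [[0, 0, 3], [0, 0, 0], 0]
  ]
}}

```text
clock: 12.6
position: [500.4, 184.8, 189.2]
tool_rot: [-0.0, 0.998, -0.064, 0.0]
ft_force: [0.6, -0.4, -3.9]
grip_width: 15.7
```

```bash
python3 go.py 500 184.5 187 -0.13
```

```text
t 12.6 pos [500.44 184.81 189.2 ] phi -0.129 zax [ 2.e-04  0.e+00 -1.e+00] F [ 0.64 -0.36 -3.87] M [-0.096  0.036  0.013] w 15.71 q7 -0.75
shift [-0.39  0.36  2.2 ] turn [-0.   -0.01  0.06]
```

Emit:
{"fn": "apply_moves", "kwargs": {
  "plan": [
    [[0, 0, 1], [0, 0, 0], 0],
    [[0, 0, 2], [0, 0, 0], 0],
    [[0, 0, 2], [0, 0, 0], 0],
    [[0, 0, 2], [0, 0, 0], 0]
  ]
}}

```text
clock: 13.0
position: [500.2, 184.6, 186.8]
tool_rot: [0.0, 0.998, -0.064, -0.0]
ft_force: [-0.2, -0.3, -5.3]
grip_width: 15.9
```

```bash
python3 go.py 500 184.5 187 -0.13
```

```text
t 13.0 pos [500.17 184.62 186.78] phi -0.129 zax [-5.e-04 -2.e-04 -1.e+00] F [-0.2  -0.32 -5.25] M [-0.12  -0.039 -0.008] w 15.86 q7 -0.75
shift [-0.16  0.14 -0.22] turn [0.02 0.03 0.06]
```

Emit:
{"fn": "apply_moves", "kwargs": {
  "plan": [
    [[0, 0, 1], [0, 0, 0], 0],
    [[0, 0, 2], [0, 0, 0], 0],
    [[0, 0, 3], [0, 0, 0], 0],
    [[0, 0, 3], [0, 0, 0], 0],
    [[0, 0, 3], [0, 0, 0], 0]
  ]
}}

```text
clock: 13.5
position: [500.3, 184.7, 184.0]
tool_rot: [0.0, 0.998, -0.064, -0.0]
ft_force: [0.2, -0.1, -5.4]
grip_width: 15.6
```

```bash
python3 go.py 500 184.5 184 -0.13
```

```text
t 13.5 pos [500.3  184.67 183.97] phi -0.129 zax [-2.e-04 -1.e-04 -1.e+00] F [ 0.19 -0.09 -5.36] M [-0.147 -0.003 -0.06 ] w 15.55 q7 -0.75
shift [-0.27  0.2  -0.03] turn [0.01 0.01 0.05]
```

Emit:
{"fn": "apply_moves", "kwargs": {
  "plan": [
    [[0, 0, 1], [0, 0, 0], 0],
    [[0, 0, 2], [0, 0, 0], 0],
    [[0, 0, 3], [0, 0, 0], 0],
    [[0, 0, 4], [0, 0, 0], 0],
    [[0, 0, 4], [0, 0, 0], 0],
    [[0, 0, 4], [0, 0, 0], 0]
  ]
}}

```text
clock: 14.1
position: [500.3, 184.7, 180.0]
tool_rot: [0.0, 0.998, -0.064, -0.0]
ft_force: [-0.2, -1.0, -4.5]
grip_width: 15.4
```

```bash
python3 go.py 500 184.5 176 -0.13
```

```text
t 14.1 pos [500.3  184.7  179.98] phi -0.129 zax [-2.e-04 -1.e-04 -1.e+00] F [-0.21 -0.97 -4.53] M [-0.145 -0.042 -0.036] w 15.42 q7 -0.75
shift [-0.27  0.23  3.98] turn [0.01 0.01 0.06]
```

Emit:
{"fn": "apply_moves", "kwargs": {
  "plan": [
    [[0, 0.3, 1], [0, 0, 0], 0],
    [[0, 0.5, 2], [0, 0, 0], 0],
    [[0, 0.5, 3], [0, 0, 0], 0],
    [[0, 0.5, 4], [0, 0, 0], 0],
    [[0, 0.5, 5], [0, 0, 0], 0],
    [[0, 0.5, 5], [0, 0, 0], 0],
    [[0, 0.5, 5], [0, 0, 0], 0]
  ]
}}

```text
clock: 14.8
position: [500.3, 184.3, 175.0]
tool_rot: [0.0, 0.998, -0.064, -0.0]
ft_force: [0.0, -0.2, -4.9]
grip_width: 15.4
```

```bash
python3 go.py 500 184.5 170 -0.13
```

```text
t 14.8 pos [500.3  184.26 175.05] phi -0.129 zax [-0. -0. -1.] F [ 0.04 -0.24 -4.86] M [-0.018 -0.025  0.032] w 15.37 q7 -0.76
shift [-0.33 -0.2   5.05] turn [0.   0.   0.06]
```

Nearly free of side force, and the tip is at about 29 mm. I'll continue down to the seat.

Emit:
{"fn": "apply_moves", "kwargs": {
  "plan": [
    [[0, 0, 1], [0, 0, 0], 0],
    [[0, 0, 2], [0, 0, 0], 0],
    [[0, 0, 3], [0, 0, 0], 0],
    [[0, 0, 4], [0, 0, 0], 0],
    [[0, 0, 4], [0, 0, 0], 0],
    [[0, 0, 4], [0, 0, 0], 0]
  ]
}}

```text
clock: 15.4
position: [500.3, 184.2, 171.0]
tool_rot: [0.0, 0.998, -0.064, -0.0]
ft_force: [-0.6, -0.6, -5.1]
grip_width: 15.7
```

```bash
python3 go.py 500 184.5 170 -0.13
```

```text
t 15.4 pos [500.26 184.24 171.01] phi -0.129 zax [-1.e-04 -0.e+00 -1.e+00] F [-0.55 -0.61 -5.11] M [-0.026 -0.033 -0.004] w 15.66 q7 -0.76
shift [-0.29 -0.22  1.01] turn [0.   0.01 0.06]
```

Emit:
{"fn": "apply_moves", "kwargs": {
  "plan": [
    [[0, 0, 0.5], [0, 0, 2], 0],
    [[0, 0, 1], [0, 0, 4], 0],
    [[0, 0, 1], [0, 0, 6], 0],
    [[0, 0, 1], [0, 0, 8], 0],
    [[0, 0, 1], [0, 0, 10], 0],
    [[0, 0, 1], [0, 0, 12], 0],
    [[0, 0, 1], [0, 0, 14], 0],
    [[0, 0, 1], [0, 0, 16], 0],
    [[0, 0, 1], [0, 0, 18], 0],
    [[0, 0, 1], [0, 0, 20], 0]
  ]
}}

```text
clock: 16.4
position: [499.9, 184.2, 169.9]
tool_rot: [0.0, 0.971, -0.237, -0.0]
ft_force: [-0.9, 0.5, -4.9]
grip_width: 15.5
```

```bash
python3 go.py 500.3 184.3 170 -0.63
```

```text
t 16.4 pos [499.88 184.2  169.93] phi -0.479 zax [-8.e-04 -4.e-04 -1.e+00] F [-0.86  0.49 -4.87] M [-0.017  0.202  0.073] w 15.5 q7 -1.08
shift [ 0.33 -0.28 -0.07] turn [0.04 0.03 8.65]
```

Emit:
{"fn": "apply_moves", "kwargs": {
  "plan": [
    [[-0.4, 0.2, 0], [0, 0, 2], 0],
    [[-0.4, 0.2, 0], [0, 0, 4], 0],
    [[-0.4, 0.2, 0], [0, 0, 6], 0],
    [[-0.4, 0.2, 0], [0, 0, 8], 0],
    [[-0.4, 0.2, 0], [0, 0, 10], 0],
    [[-0.4, 0.2, 0], [0, 0, 12], 0],
    [[-0.4, 0.2, 0], [0, 0, 14], 0],
    [[-0.4, 0.2, 0], [0, 0, 16], 0],
    [[-0.4, 0.2, 0], [0, 0, 18], 0],
    [[-0.4, 0.2, 0], [0, 0, 20], 0]
  ]
}}

```text
clock: 17.4
position: [499.6, 184.4, 170.0]
tool_rot: [0.0, 0.916, -0.402, -0.0]
ft_force: [-0.4, 0.0, -4.8]
grip_width: 15.6
```

```bash
python3 go.py 500 184.3 170 -1.23
```

```text
t 17.4 pos [499.6  184.41 169.96] phi -0.828 zax [-4.e-04 -1.e-04 -1.e+00] F [-0.4   0.04 -4.81] M [0.042 0.115 0.191] w 15.64 q7 -1.4
shift [ 0.35 -0.22 -0.04] turn [2.000e-02 1.000e-02 2.304e+01]
```

Emit:
{"fn": "apply_moves", "kwargs": {
  "plan": [
    [[-0.2, 0.2, 0], [0, 0, 2], 0],
    [[-0.2, 0.2, 0], [0, 0, 4], 0],
    [[-0.2, 0.2, 0], [0, 0, 6], 0],
    [[-0.2, 0.2, 0], [0, 0, 8], 0],
    [[-0.2, 0.2, 0], [0, 0, 10], 0],
    [[-0.2, 0.2, 0], [0, 0, 12], 0],
    [[-0.2, 0.2, 0], [0, 0, 14], 0],
    [[-0.2, 0.2, 0], [0, 0, 16], 0],
    [[-0.2, 0.2, 0], [0, 0, 18], 0]
  ]
}}

```text
clock: 18.3
position: [499.4, 184.5, 170.0]
tool_rot: [-0.0, 0.841, -0.54, -0.0]
ft_force: [0.2, 0.1, -6.5]
grip_width: 15.4
```

```bash
python3 go.py 500 184.3 170 -1.33
```

```text
t 18.3 pos [499.44 184.49 169.99] phi -1.142 zax [-1.e-04  1.e-04 -1.e+00] F [ 0.24  0.07 -6.55] M [0.109 0.006 0.073] w 15.42 q7 -1.69
shift [ 0.41 -0.43 -0.01] turn [0.000e+00 1.000e-02 1.078e+01]
```

Emit:
{"fn": "apply_moves", "kwargs": {
  "plan": [
    [[0, 0, 0], [0, 0, 1], 0],
    [[0, 0, 0], [0, 0, 2], 0],
    [[0, 0, 0], [0, 0, 3], 0],
    [[0, 0, 0], [0, 0, 4], 0],
    [[0, 0, 0], [0, 0, 5], 0],
    [[0, 0, 0], [0, 0, 6], 0]
  ]
}}

```text
clock: 18.9
position: [499.5, 184.3, 170.0]
tool_rot: [0.0, 0.812, -0.584, -0.0]
ft_force: [0.4, 1.0, -5.9]
grip_width: 15.6
```

```bash
python3 - <<'E'
from go import *
st()
T=[]
for n,(u,v) in (('scene',(260,130)),('top',(140,130))):
    i=cams.grab_frame(n)[v:v+120,u:u+80,::-1]
    T.append(cv2.resize(i,(400,600),interpolation=cv2.INTER_CUBIC))
cv2.imwrite('pics/n.png',np.hstack(T)); st()
E
```

```text
t 18.9 pos [499.47 184.32 169.99] phi -1.247 zax [-2.e-04  0.e+00 -1.e+00] F [ 0.35  1.03 -5.85] M [ 0.282 -0.036  0.178] w 15.64 q7 -1.78
t 19.0 pos [499.49 184.33 169.99] phi -1.247 zax [-1.e-04 -0.e+00 -1.e+00] F [-0.04  1.61 -7.89] M [0.316 0.005 0.136] w 15.59 q7 -1.78
```

View pics/n.png

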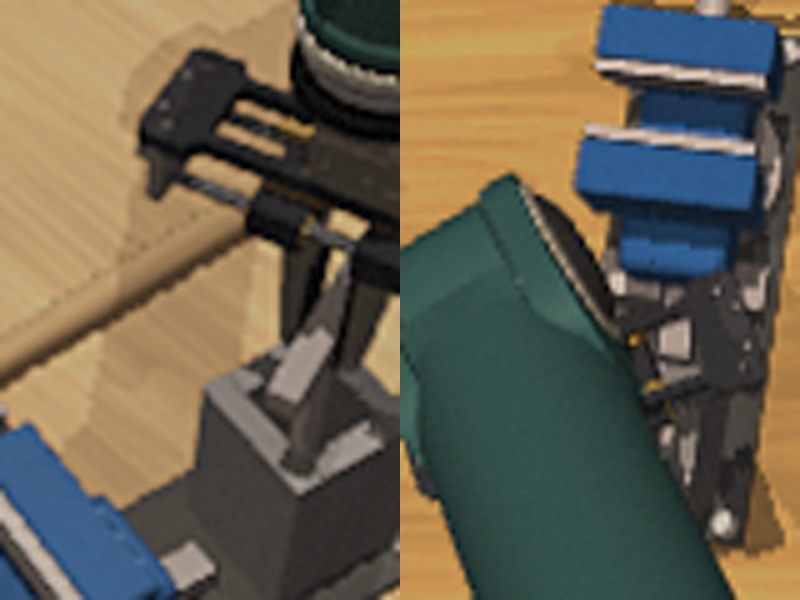

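The key stands in the shaft at crop (300,450) and the bolt rod is visible by the vise at (190,570). The side load is 1.6 N toward +y, so I'll ease that off and creep to the stop.

Emit:
{"fn": "apply_moves", "kwargs": {
  "plan": [
    [[-0.7, -0.2, 0], [0, 0, 0.5], 0],
    [[-0.7, -0.2, 0], [0, 0, 1], 0],
    [[-0.7, -0.2, 0], [0, 0, 1.5], 0],
    [[-0.7, -0.2, 0], [0, 0, 2], 0],
    [[-0.7, -0.2, 0], [0, 0, 2.5], 0]
  ]
}}

```text
clock: 19.5
position: [499.5, 184.9, 170.0]
tool_rot: [0.0, 0.799, -0.601, 0.0]
ft_force: [-0.4, 0.6, -6.3]
grip_width: 15.5
```

```bash
python3 go.py
```

```text
t 19.5 pos [499.49 184.86 170.  ] phi -1.29 zax [-1.e-04 -2.e-04 -1.e+00] F [-0.43  0.63 -6.35] M [ 0.003 -0.019  0.121] w 15.46 q7 -1.82
```

Emit:
{"fn": "apply_moves", "kwargs": {
  "plan": [
    [[0, 0, 0], [0, 0, 0.5], 0],
    [[0, 0, 0], [0, 0, 1], 0],
    [[0, 0, 0], [0, 0, 1.5], 0],
    [[0, 0, 0], [0, 0, 2], 0],
    [[0, 0, 0], [0, 0, 2.5], 0]
  ]
}}

```text
clock: 20.0
position: [499.5, 184.9, 170.0]
tool_rot: [0.0, 0.786, -0.619, -0.0]
ft_force: [0.4, -0.4, -7.8]
grip_width: 15.4
```

```bash
python3 go.py
```

```text
t 20.0 pos [499.49 184.94 170.  ] phi -1.334 zax [-1.e-04 -1.e-04 -1.e+00] F [ 0.44 -0.38 -7.76] M [-0.031 -0.02   0.083] w 15.37 q7 -1.86
```

Emit:
{"fn": "apply_moves", "kwargs": {
  "plan": [
    [[0, 0, 0.3], [0, 0, 0.5], 0],
    [[0, 0, 0.5], [0, 0, 1], 0],
    [[0, 0, 0.5], [0, 0, 1.5], 0],
    [[0, 0, 0.5], [0, 0, 2], 0],
    [[0, 0, 0.5], [0, 0, 2], 0]
  ]
}}

```text
clock: 20.5
position: [499.7, 185.1, 169.9]
tool_rot: [-0.0, 0.775, -0.632, 0.0]
ft_force: [0.1, -0.6, -4.2]
grip_width: 16.0
```

```bash
python3 go.py
```

```text
t 20.5 pos [499.74 185.08 169.86] phi -1.368 zax [ 6.e-04  1.e-04 -1.e+00] F [ 0.06 -0.58 -4.18] M [-0.093  0.006  0.146] w 16.04 q7 -1.9
```

Emit:
{"fn": "apply_moves", "kwargs": {
  "plan": [
    [[0, 0, 0], [0, 0, 0.5], 0],
    [[0, 0, 0], [0, 0, 1], 0],
    [[0, 0, 0], [0, 0, 1.5], 0],
    [[0, 0, 0], [0, 0, 2], 0],
    [[0, 0, 0], [0, 0, 2], 0]
  ]
}}

```text
clock: 21.0
position: [499.6, 185.1, 169.6]
tool_rot: [-0.0, 0.764, -0.645, 0.0]
ft_force: [0.6, -0.6, -2.5]
grip_width: 15.7
```

```bash
python3 - <<'E'
from go import *
st()
T=[]
for n,(u,v) in (('scene',(260,170)),('top',(150,150))):
    i=cams.grab_frame(n)[v:v+100,u:u+80,::-1]
    T.append(cv2.resize(i,(400,500),interpolation=cv2.INTER_CUBIC))
    print([(np.round(d['at'],1),round(d['score'],2)) for d in look_for('bolt',n)[:3]], [(np.round(d['at'],1),round(d['score'],2)) for d in look_for('bolt_tip',n)[:3]])
print([proj(n,[499.5+a*np.cos(-.13),184.5+a*np.sin(-.13),23]).round(1) for n in('scene','top') for a in (91,111)])
cv2.imwrite('pics/o.png',np.hstack(T)); st()
E
```

```text
t 21.0 pos [499.62 185.08 169.62] phi -1.403 zax [ 3.e-04 -0.e+00 -1.e+00] F [ 0.58 -0.64 -2.49] M [-0.071  0.04   0.34 ] w 15.73 q7 -1.93
[(array([296.8, 247.3]), 0.37)] [(array([295.2, 242.9]), 0.4)]
[(array([194.9, 192.7]), 0.52)] [(array([198.4, 191.1]), 0.46)]
[array([[290.9, 248.7]]), array([[284.8, 252.4]]), array([[195.4, 190.7]]), array([[196.2, 184.8]])]
t 21.3 pos [499.57 185.02 169.58] phi -1.403 zax [ 1.e-04  0.e+00 -1.e+00] F [ 0.71 -0.34 -2.58] M [-0.037  0.009  0.441] w 15.61 q7 -1.93
```

View pics/o.png

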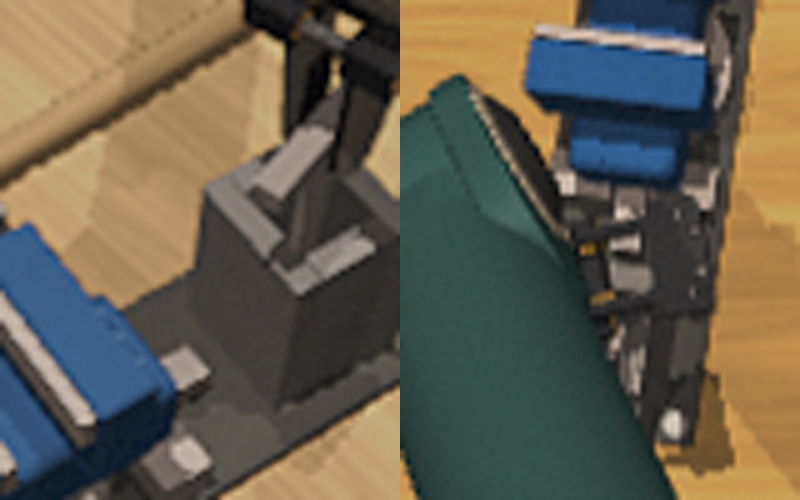

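The torque reads 0.34 to 0.44 N m, so this is the firm stop. I'll ease off at once.

Emit:
{"fn": "apply_moves", "kwargs": {
  "plan": [
    [[0, 0, 0], [0, 0, -1.5], 0],
    [[0, 0, 0], [0, 0, -2], 0],
    [[0, 0, 0], [0, 0, -2], 0]
  ]
}}

```text
clock: 21.6
position: [499.5, 184.9, 169.5]
tool_rot: [-0.0, 0.775, -0.632, -0.0]
ft_force: [-1.0, 0.4, -2.1]
grip_width: 15.4
```

```bash
python3 - <<'E'
from go import *
st()
a=cv2.resize(cv2.imread('pics/scene0.png'),(512,384),interpolation=cv2.INTER_AREA); b=cams.grab_frame('scene')[:,:,::-1]
c=cv2.resize(cv2.imread('pics/top0.png'),(512,384),interpolation=cv2.INTER_AREA); d=cams.grab_frame('top')[:,:,::-1]
f=lambda i,u,v:cv2.resize(i[v:v+40,u:u+50],(400,300),interpolation=cv2.INTER_CUBIC)
cv2.imwrite('pics/p.png',np.vstack([np.hstack([f(a,270,225),f(b,270,225)]),np.hstack([f(c,175,175),f(d,175,175)])]));st()
E
```

```text
t 21.6 pos [499.52 184.95 169.54] phi -1.369 zax [-2.e-04  1.e-04 -1.e+00] F [-0.98  0.43 -2.15] M [-0.009 -0.007  0.077] w 15.37 q7 -1.9
t 21.7 pos [499.54 184.91 169.55] phi -1.369 zax [-1.e-04  0.e+00 -1.e+00] F [ 0.51 -0.31 -4.32] M [-0.07 -0.04  0.07] w 15.72 q7 -1.9
```

View pics/p.png

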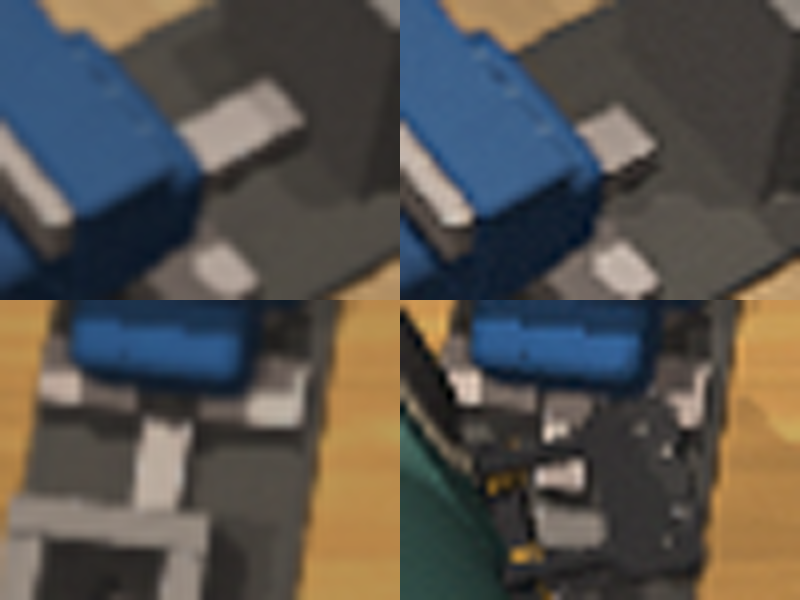

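The bolt's rear end has moved from tile (270,85) to (220,105), about 6 px, which matches the predicted 20 mm travel. It is home. I'll release gently and lift.

Emit:
{"fn": "apply_moves", "kwargs": {
  "plan": [
    [[0, 0, 0], [0, 0, -1], 0],
    [[0, 0, 0], [0, 0, -1], 0.18],
    [[0, 0, 0], [0, 0, -1], 0.2],
    [[0, 0, 0], [0, 0, -1], 0.3],
    [[0, 0, 0], [0, 0, -1], 0.4],
    [[0, 0, 0], [0, 0, -1], 0.5],
    [[0, 0, 0], [0, 0, -1], 0.6],
    [[0, 0, 0], [0, 0, -1], 0.6],
    [[0, 0, 0], [0, 0, -1], 0.6],
    [[0, 0, 0], [0, 0, -1], 0.6]
  ]
}}

```text
clock: 22.7
position: [499.5, 185.0, 169.5]
tool_rot: [0.0, 0.78, -0.625, -0.0]
ft_force: [0.2, 0.4, 0.2]
grip_width: 54.9
```

```bash
python3 go.py
```

```text
t 22.7 pos [499.47 185.   169.51] phi -1.351 zax [-1.e-04 -0.e+00 -1.e+00] F [0.21 0.41 0.17] M [0.021 0.001 0.027] w 54.9 q7 -1.88
```

Emit:
{"fn": "apply_moves", "kwargs": {
  "plan": [
    [[0, 0, -5], [0, 0, 0], 0.6],
    [[0, 0, -15], [0, 0, 0], 0.6],
    [[0, 0, -30], [0, 0, 0], 0.6],
    [[0, 0, -50], [0, 0, 0], 0.6],
    [[0, 0, -75], [0, 0, 0], 0.6],
    [[0, 0, -100], [0, 0, 0], 0.6],
    [[30, 0, -120], [0, 0, 0], 0.6],
    [[70, 0, -130], [0, 0, 0], 0.6],
    [[110, 0, -130], [0, 0, 0], 0.6],
    [[150, 0, -130], [0, 0, 0], 0.6]
  ]
}}

```text
clock: 23.7
position: [532.7, 37.3, 301.3]
tool_rot: [-0.001, 0.781, -0.625, 0.001]
ft_force: [1.0, 0.1, 0.6]
grip_width: 54.9
```

Emit:
{"fn": "apply_moves", "kwargs": {
  "plan": [
    [[40, 0, 0], [0, 0, 0], 0.6],
    [[80, 0, 0], [0, 0, 0], 0.6],
    [[100, 0, 0], [0, 0, 0], 0.6],
    [[100, 0, 0], [0, 0, 0], 0.6],
    [[100, 0, 0], [0, 0, 0], 0.6]
  ]
}}

```text
clock: 24.2
position: [554.1, -58.3, 300.1]
tool_rot: [-0.0, 0.78, -0.625, -0.0]
ft_force: [0.3, 1.3, 0.4]
grip_width: 54.9
```

```bash
python3 - <<'E'
from go import *
st()
b=cams.grab_frame('scene')[:,:,::-1]; d=cams.grab_frame('top')[:,:,::-1]
f=lambda i,u,v,w,h:cv2.resize(i[v:v+h,u:u+w],(400,600),interpolation=cv2.INTER_CUBIC)
cv2.imwrite('pics/q.png',np.hstack([f(b,270,135,80,120),f(d,150,140,80,120)]))
print(proj('scene',[[499.5,184.5,189]]),proj('top',[[499.5,184.5,189]]))
E
```

```text
t 24.2 pos [554.06 -58.29 300.11] phi -1.351 zax [ 5.e-04  7.e-04 -1.e+00] F [0.28 1.35 0.38] M [ 0.021 -0.01   0.015] w 54.87 q7 -1.34
[[325.71051468 194.64006649]] [[182.62499249 211.36142592]]
```

View pics/q.png

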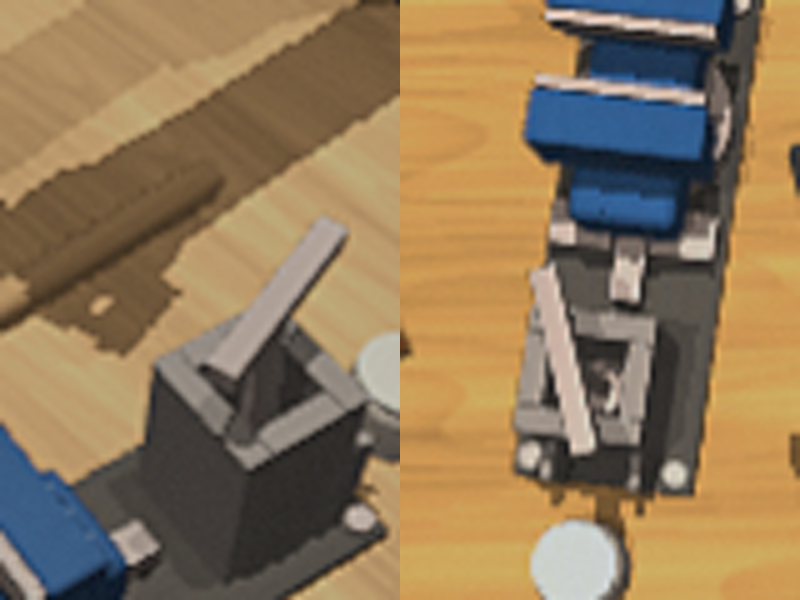

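The key stands upright and seated: bar centre at scene (325.5,194.2) against (325.7,194.6) predicted for the seated height. Bolt and bystanders look right, so I'll hand in.

```bash
python3 -c "
from go import *
print(manip.hand_in()); st()"
```

```text
the job is handed in; nothing more can be done
None
the job is handed in; nothing more can be done
```

I took the T-key from its stand, lowered it down the shaft onto the stem, and turned it clockwise until it hit the firm stop. I then eased it back, let go with the key seated, and moved the arm clear. I handed the job in at about 24 s.

**What the last checks showed:**
- **Key:** it stands free on the stem. The bar sits within about 0.5 px of where a fully seated key should appear in both pictures, which puts its tip at about 24 mm.
- **Bolt:** it moved about 6 px towards the vise, against 6 to 7 px expected for the full 20 mm. I saw this only in the pictures; the bolt's travel is not measured directly.
- **Robot and bystanders:** the robot was touching nothing. The hammer and grease tin looked unmoved in the last picture; I did not check the other things again.

**What disagreed:**
- **Torque at the stop:** it briefly read 0.34 to 0.44 N m, and held there about 0.3 s while I took pictures, before I eased off. That is at or slightly above the roughly 0.4 N m damage limit for the lock, with about 0.05 N m of noise, so a brief overload cannot be ruled out.
- **Camera views:** the two differed by about 6 mm on where the housing was. I used their average, and the key went in with only 1 to 2 N of side force.

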